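# Size a rock core on the ring stand

### The arm

A 7-joint arm with a two-finger parallel gripper is mounted at the origin on a cart in front of the work surface, level with it; the furniture and walls round the work are solid. World frame = base frame: x ahead of the robot, y to its left, z up, the work surface at z = 0. Lengths are in m, angles in rad, forces in N, time in s.
With the tool pointing down it reaches from about 0.425 to 0.95 m from the base axis. Payload 4.7 kg.
Tool frame: the origin (TCP) lies on the centre line of the jaws, within the pads' length; the fingertips stand robot.nose_length ahead of it and the grasp point (between the pads) lies 8 mm behind it (robot.nose_length is the distance from the TCP to the fingertips, in m); z points along the fingers, y is the line along which they close (so a half turn about z gives the same grasp; the last joint's range is limited). The gripper opens to 85 mm and grips with 20 to 120 N. Pads are 22 mm wide; open, the fingers measure 114 mm over their backs; the gripper's body (76 mm by 85 mm) begins 54 mm behind the grasp point. The pads swing forward as they close: fully open they stand 13 mm farther back than shut.
Start: joints at [1.131, 0.469, -0.049, 1.532, 0.024, 1.141, -0.082], TCP at [0.27, -0.619, 0.242] pointing down, gripper open.
Joint ranges: [-2.59, 2.59], [-0.33, 1.99], [-1.39, 1.29], [0.1, 2.45], [-1.04, 4.18], [0.21, 1.99], [-2.66, 2.66]. Speed limits (rad/s): [2.57, 2.57, 3.14, 3.14, 3.14, 3.14, 3.14].

### API

Orientations are given as [roll, pitch, yaw] about the fixed x, y, z axes, in that order (R = Rz(yaw) Ry(pitch) Rx(roll)).
In Python, from plant import robot gives the robot as it stands. Calls block until the motion is done:
- robot.goto(position, orientation): joint-space move of the TCP to a pose.
- robot.move_straight(position, vel=0.15, attitude=None, contact_N=None): straight line of the TCP; attitude=None keeps the orientation; vel is the mean speed in m/s. With contact_N (N) it stops when the force on the tool has changed by that much, and returns True; else False.
- robot.move_joints(angles): joint-space move.
- robot.grip(opening, strength=None): opening from 0.0 (shut) to 1.0 (fully open); strength is the grip in N (None keeps the last); returns when the fingers have stopped.
- robot.sleep(seconds).
- robot.inverse_kinematics(position, orientation): joint angles nearest the present ones, or None.
- robot.sense(): the state.
- robot.grab_frame(name): name is "scene" or "top"; returns a dict with "image" (400x640x3 uint8, red, green, blue), "range_z" (400x640 float32, m along the optical axis (not along the pixel's ray), 0 where there is no reading), "fx", "fy", "cx", "cy" (pixels), "R" (3x3) and "t" (3): a world point X has camera coordinates R X + t. Camera axes: x right, y down, z forward; pixel columns grow to the right and rows downward; lengths in m; the calibration is good to about 2 mm. A picture is of the moment at which its call begins.
A pose or a line that the arm cannot do raises robot.IKError and nothing moves.
- robot.close_job(): hands the job in; it is judged then, once.
The state is a dict: "t": time; "joint_pos": joint angles; "joint_velocities": joint speeds; "effort": joint torques, N m; "tcp_pos": TCP position; "tcp_rot": TCP orientation; "wrist_force": force on the tool from outside, world axes, zero at the start; "torque": the same for the moment, N m; "opening": opening from 0.0 (shut) to 1.0 (fully open); "gripper_force": force on a finger pad.
Only numpy, scipy, OpenCV 4.12 (cv2) and the standard library are available. Lean on these libraries where they do the work, as an engineer would, in place of code of your own. Each camera call takes 0.05 s, during which the arm holds its last target. There are 200 camera calls.

### The job

Size the rock core on the ring stand: lower it upright from above through the large top ring, feel it through the middle ring, which may stand a little off to one side, and on down until the smallest ring stops it. Press it lightly home there, then let go so that it is left standing upright on the smallest ring. The core is brittle, so never push it hard against the rings, and leave the things round about alone.

Things in the scene. Friction and masses are not known exactly. Their poses are not given: they have to be found in the camera images.
- core_center (a point): centre (half-way up) of the rock core: reddish-brown round rod, 22 mm across, 170 mm long, flat ends (1 mm chamfer), 0.12 to 0.22 kg, standing loose and upright on the worktop; z is its axis. Take it within its top 45 mm, as its lower part goes into the stand: at the end 65 to 100 mm of it stands above the top ring
- core_foot (a point): centre of the core's flat lower end
- stand: sizing stand, fixed to the worktop: dark base plate 135 x 90 x 12 mm, three level 10 mm thick brass rings one above another on arms from one steel post; origin at z = 0 under the centre of the top ring, x towards the post (axis at x = 62 mm, 12 mm across, top at z = 150 mm), y across. Core and stand must never press on each other with 25 N or more
- stand_top (a point): centre of the top (largest) ring's bore, in the plane of its top face 150 mm above the worktop: bore 46 mm, outer 62 mm, rigid; axes as the stand's
- petri_dish: bystander: clear empty petri dish, 69 mm across, 15 mm high; origin at the centre of its underside
- moisture_tin: bystander: small open metal tin, 60 mm across, 26 mm high; origin at the centre of its underside
- sieve_brush: bystander: wooden sieve brush lying flat, 184 mm long, 30 mm wide, 16 mm high; origin under its middle, its length along its y axis
- mid_home (a point): middle ring when centred: point on the stand's axis in the plane of its top face, 115 mm up; axes as the stand's. Bore 25 mm, outer 45 mm. The ring stands anywhere from 9 mm to the -y side to 9 mm to the +y side of this point, exactly at its x (not measured: look or feel for it). It is stiff sideways, and springs down 1 mm per 3 N, 9 mm at most, if pressed
- stop_low (a point): lowest ring (bore 14 mm, outer 56 mm, too small for the core, on the stand's axis): this point is where the centre of its top face would be at its lowest setting, 45 mm up; it really is 0 to 35 mm higher (not measured: feel for it). It springs down 1 mm per 3 N, 9 mm at most. Pressing down with 5 to 12 N seats the core
Not all that is in view belongs to the job. What is shaped like the part that bears core_center but pink or white is not meant.

How it is judged:
By the outcome, as a careful person would: the job done as asked, in the order asked, and still so for the second after the job is handed in, with the robot touching nothing.
It also fails if it takes over 56 s, if anything falls off the work surface, if the arm or the gripper's body presses on something with over 40 N, if the wrist force passes 120 N, or if a joint passes its speed limit or range.

## Working session

There is one attempt and no reset: what is moved stays moved. The work goes in short steps, each a Python script; the robot and the scene stay as the last script left them, time stands still between calls to the robot, and variables do not carry over. Pictures are saved under pics/ and viewed, at most 10 in all, crops included, and the job is handed in when it is done.

```bash
ls; mkdir -p pics; python3 - <<'E'
from plant import robot
import cv2,numpy as np,pickle
s=robot.sense(); print(s['t'],s['tcp_pos'],s['tcp_rot'],robot.nose_length)
for n in("scene","top"):
    f=robot.grab_frame(n); pickle.dump(f,open(f'{n}0.pkl','wb'))
    cv2.imwrite(f'pics/{n}0.png',f['image'][:,:,::-1]); print(n,f['fx'],f['cx'],f['cy'],-f['R'].T@f['t'])
E
```

```text
pics
0.0 [ 0.26934057 -0.61830571  0.24124022] [-3.13959931e+00  5.16466814e-05  4.10839605e-01] 0.011
scene 398.925597269317 315.3317127177222 202.78360585175622 [0.19582427 0.08938309 0.73449893]
top 375.0557438384789 318.47343335257153 206.6380080803281 [ 0.47843896 -0.27957273  0.94792138]
```

View pics/scene0.png

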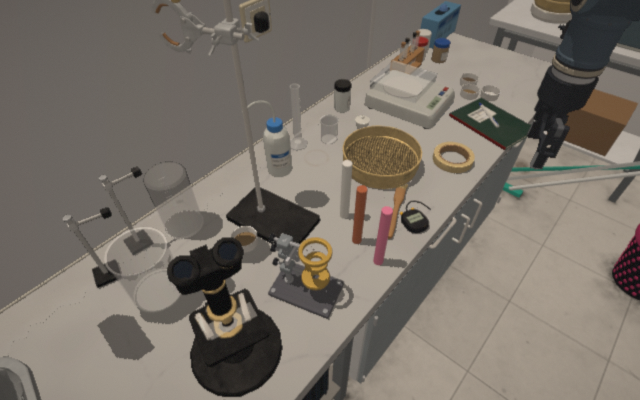

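View pics/top0.png

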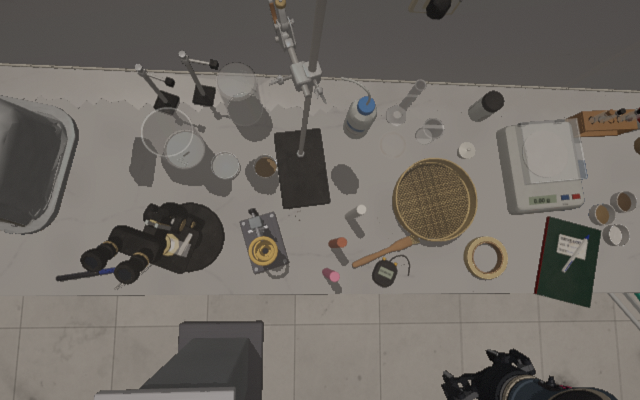

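The scene view has three rods: reddish-brown at (360,215), pink at (382,237) and white at (346,190). In the top view they are at (338,242), (330,275) and (360,211). By the description the reddish-brown one is the core. The stand is at (262,250) in the top view. Next I take positions and a close crop.

```bash
cat > h.py <<'E'
import numpy as np,cv2,pickle
def cloud(f):
    z=f['range_z'].astype(float); v,u=np.mgrid[:z.shape[0],:z.shape[1]]
    P=np.stack([(u-f['cx'])/f['fx']*z,(v-f['cy'])/f['fy']*z,z],-1)
    W=(P-f['t'])@f['R']; W[z==0]=np.nan
    return W
def fitc(p,r=None):
    from scipy.optimize import least_squares
    m=p.mean(0)
    if r is None: return least_squares(lambda q:np.hypot(p[:,0]-q[0],p[:,1]-q[1])-q[2],[*m,.02],loss='soft_l1',f_scale=.001).x
    return least_squares(lambda q:np.hypot(p[:,0]-q[0],p[:,1]-q[1])-r,m,loss='soft_l1',f_scale=.001).x
E
python3 - <<'E'
from h import *
for n in("scene","top"):
    f=pickle.load(open(f'{n}0.pkl','rb')); W=cloud(f); im=f['image'].astype(int)
    hsv=cv2.cvtColor(f['image'],cv2.COLOR_RGB2HSV).astype(int)
    print(n)
    box=(slice(180,250),slice(345,372)) if n=="scene" else (slice(230,255),slice(322,352))
    w=W[box].reshape(-1,3); h=hsv[box].reshape(-1,3)
    m=(h[:,1]>110)&((h[:,0]<15)|(h[:,0]>172))&(w[:,2]>.01); p=w[m]
    zt=np.nanmax(p[:,2]); print('core n',len(p),'z',np.nanpercentile(p[:,2],[1,50,99]))
    t=p[p[:,2]>.163]; print(' top pts',len(t),t.mean(0) if len(t) else '', (t.min(0)+t.max(0))/2 if len(t) else '')
    b=p[(p[:,2]<.155)&(p[:,2]>.02)]
    if len(b)>20: print(' side fit r=11',fitc(b[:,:2],.011))
    for lo,hi in((.02,.06),(.06,.11),(.11,.155)):
        q=p[(p[:,2]>lo)&(p[:,2]<hi)]
        if len(q)>8: print('  ',lo,len(q),fitc(q[:,:2],.011))
    box=(slice(230,312),slice(265,350)) if n=="scene" else (slice(200,285),slice(230,295))
    w=W[box].reshape(-1,3)
    for lo,hi in((.144,.156),(.108,.122),(.04,.09),(.006,.018)):
        q=w[(w[:,2]>lo)&(w[:,2]<hi)]; 
        if len(q): print(' stand',lo,len(q),q.mean(0).round(4),q.min(0).round(3),q.max(0).round(3))
    q=w[(w[:,2]>.144)&(w[:,2]<.156)]
c=[]
f=pickle.load(open('scene0.pkl','rb'));c.append(cv2.resize(f['image'][170:320,265:405],(560,600),interpolation=cv2.INTER_CUBIC)[:,:,::-1])
cv2.imwrite('pics/crop1.png',c[0])
f=pickle.load(open('top0.pkl','rb'));cv2.imwrite('pics/crop2.png',cv2.resize(f['image'][195:290,225:375],(800,507),interpolation=cv2.INTER_CUBIC)[:,:,::-1])
E
```

```text
scene
core n 501 z [0.01291291 0.10821305 0.17258491]
 top pts 82 [ 0.49824442 -0.39000843  0.17006219] [ 0.49919311 -0.39218054  0.16886755]
 side fit r=11 [ 0.50048923 -0.3935017 ]
   0.02 93 [ 0.50051879 -0.39352146]
   0.06 141 [ 0.50049788 -0.39350625]
   0.11 135 [ 0.50046078 -0.39348364]
 stand 0.144 708 [ 0.5021 -0.2203  0.1498] [ 0.45  -0.26   0.144] [ 0.571 -0.195  0.155]
 stand 0.108 502 [ 0.5112 -0.2177  0.1155] [ 0.46  -0.253  0.108] [ 0.57  -0.192  0.121]
 stand 0.04 689 [ 0.4986 -0.2166  0.0682] [ 0.454 -0.254  0.04 ] [ 0.571 -0.195  0.09 ]
 stand 0.006 1990 [ 0.5055 -0.2206  0.0133] [ 0.429 -0.34   0.006] [ 0.67  -0.16   0.018]
top
core n 90 z [0.03740068 0.16917382 0.17189997]
 top pts 73 [ 0.49780794 -0.39264437  0.16937388] [ 0.49780271 -0.39299942  0.16940983]
 stand 0.144 517 [ 0.5034 -0.2224  0.149 ] [ 0.449 -0.259  0.144] [ 0.569 -0.196  0.154]
 stand 0.108 297 [ 0.4954 -0.2257  0.1144] [ 0.459 -0.25   0.108] [ 0.569 -0.194  0.12 ]
 stand 0.04 136 [ 0.487  -0.2211  0.0676] [ 0.456 -0.241  0.062] [ 0.569 -0.202  0.072]
 stand 0.006 1192 [ 0.5107 -0.2328  0.0119] [ 0.425 -0.296  0.006] [ 0.606 -0.163  0.018]
```

View pics/crop1.png

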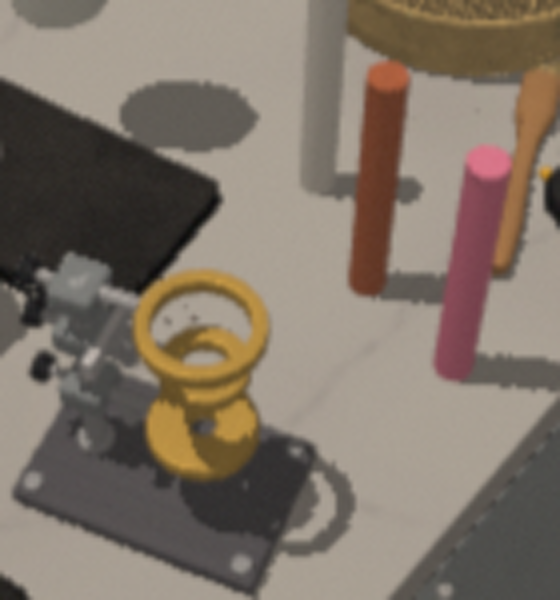

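View pics/crop2.png

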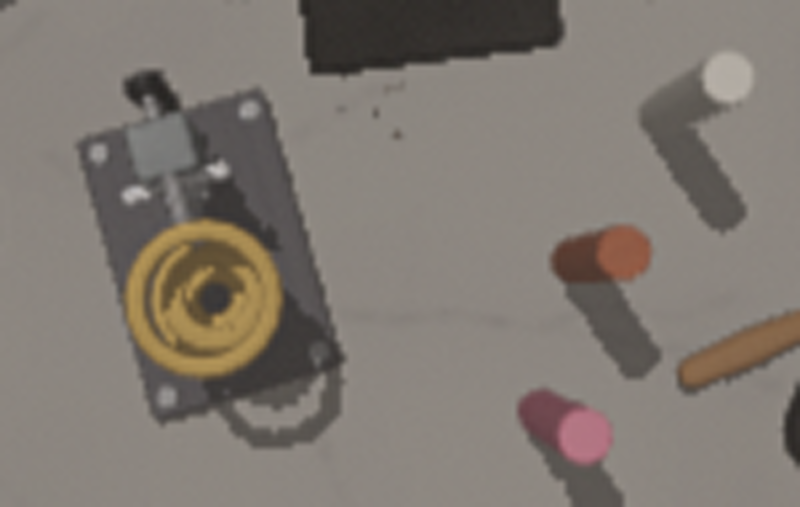

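Crop 1 has the reddish-brown rod with its top at (388,78), pink at (490,165) and the white/grey one at (325,190). Crop 2 has brown at (625,252), so the choice is confirmed. The stand's top ring is at crop 2 (205,298) with its post up and left at (160,140). Next I fit the rings, the stand yaw and the obstacles around it.

```bash
cat > rings.py <<'E'
from h import *
from scipy.optimize import least_squares,minimize
def planepts(f,uv,z):
    d=np.c_[(uv[:,0]-f['cx'])/f['fx'],(uv[:,1]-f['cy'])/f['fy'],np.ones(len(uv))]@f['R']
    c=-f['R'].T@f['t']; return (c+d*((z-c[2])/d[:,2])[:,None])[:,:2]
def grid(f,z):
    v,u=np.mgrid[:400,:640]; return planepts(f,np.c_[u.ravel(),v.ravel()].astype(float),z)
E
python3 - <<'E'
from rings import *
for n in("scene","top"):
    f=pickle.load(open(f'{n}0.pkl','rb')); W=cloud(f).reshape(-1,3)
    hsv=cv2.cvtColor(f['image'],cv2.COLOR_RGB2HSV).reshape(-1,3).astype(int)
    brass=(hsv[:,0]>15)&(hsv[:,0]<30)&(hsv[:,1]>100)
    G=grid(f,.15)
    near=np.hypot(G[:,0]-.485,G[:,1]+.226)<.06
    top=near&brass&(abs(W[:,2]-.1485)<.005)
    # maximise annulus agreement
    def cost(q,G,on,off,ri,ro,s=.0007):
        r=np.hypot(G[:,0]-q[0],G[:,1]-q[1]); p=1/(1+np.exp(-np.clip((r-ri)/s,-50,50)))/(1+np.exp(-np.clip((ro-r)/s,-50,50)))
        return -(p[on].sum()-p[off].sum())
    off=near&~top
    r=minimize(cost,[.485,-.226],args=(G,top,off,.023,.031),method='Nelder-Mead',options=dict(initial_simplex=[[.48,-.23],[.49,-.226],[.482,-.219]]))
    C=r.x; print(n,'top ring',C.round(4),r.fun,top.sum())
    # plate
    pl=(np.abs(W[:,2]-.0115)<.004)&(hsv[:,1]<60)&(hsv[:,2]<125)&(np.hypot(W[:,0]-.51,W[:,1]+.22)<.09)
    b=cv2.minAreaRect((W[pl][:,:2]*1000).astype(np.float32)); print('plate',b,pl.sum())
    # post: grey, above .03
    po=(W[:,2]>.135)&(W[:,2]<.156)&(hsv[:,1]<60)&(np.hypot(W[:,0]-C[0],W[:,1]-C[1])<.09)&(np.hypot(W[:,0]-C[0],W[:,1]-C[1])>.035)
    d=W[po][:,:2]-C; print('postdir deg',np.degrees(np.arctan2(*d.mean(0)[::-1])),np.hypot(*d.mean(0)),po.sum())
    # mid ring: rays through clear part of top bore
    G15,G14,G=grid(f,.15),grid(f,.14),grid(f,.115)
    clear=(np.hypot(*(G15-C).T)<.0215)&(np.hypot(*(G14-C).T)<.0215)&np.isfinite(W[:,2])
    on=clear&(W[:,2]>.109)&(W[:,2]<.122); off=clear&(W[:,2]<.104)
    for a in (np.radians(14.),):
        e=np.array([-np.sin(a),np.cos(a)]); ys=np.arange(-.010,.0101,.0005)
        cs=[cost(C+e*y,G,on,off,.0125,.0225) for y in ys]; i=np.argmin(cs)
        print('mid y mm',ys[i]*1e3,np.round(cs[max(0,i-3):i+4],1),on.sum(),off.sum())
    lo=clear&(W[:,2]<.1)&(W[:,2]>.03); print('low z',np.percentile(W[lo][:,2],[5,25,50,75,95]).round(4),lo.sum())
    far=(W[:,2]>.19)&(np.hypot(W[:,0]-C[0],W[:,1]-C[1])<.25)
    q=W[far]
    for y in np.arange(-.48,.04,.04):
        s=q[(q[:,1]>=y)&(q[:,1]<y+.04)]
        if len(s): print('  obst y',y.round(2),s[:,0].min().round(3),s[:,2].min().round(2),s[:,2].max().round(2),len(s))
E
```

```text
scene top ring [ 0.4805 -0.227 ] -288.5968855482432 423
plate ((501.88897705078125, -221.17279052734375), (135.30772399902344, 90.06640625), 17.051780700683594) 1685
postdir deg 17.775462550084846 0.06285831254234704 279
mid y mm -3.4999999999999942 [-83.2 -85.8 -87.3 -87.8 -87.5 -86.7 -85.3] 117 151Traceback (most recent call last):
  File "<stdin>", line 30, in <module>
    return _quantile_unchecked(
        a, q, axis, out, overwrite_input, method, keepdims, weights)
    return _ureduce(a,
                    func=_quantile_ureduce_func,
    ...<5 lines>...
                    overwrite_input=overwrite_input,
                    method=method)
    r = func(a, **kwargs)
    result = _quantile(arr,
                       quantiles=q,
    ...<2 lines>...
                       out=out,
                       weights=wgt)
    slices_having_nans = np.isnan(arr[-1, ...])
                                  ~~~^^^^^^^^^
IndexError: index -1 is out of bounds for axis 0 with size 0
```

```bash
python3 - <<'E'
from rings import *
a=np.radians(17.05); e=np.array([-np.sin(a),np.cos(a)])
def cost(q,G,on,off,ri,ro,s=.0007):
    r=np.hypot(G[:,0]-q[0],G[:,1]-q[1]); p=1/(1+np.exp(-np.clip((r-ri)/s,-50,50)))/(1+np.exp(-np.clip((ro-r)/s,-50,50)))
    return -(p[on].sum()-p[off].sum())
for n in("scene","top"):
    f=pickle.load(open(f'{n}0.pkl','rb')); W=cloud(f).reshape(-1,3)
    hsv=cv2.cvtColor(f['image'],cv2.COLOR_RGB2HSV).reshape(-1,3).astype(int)
    brass=(hsv[:,0]>15)&(hsv[:,0]<30)&(hsv[:,1]>100)
    G=grid(f,.15); near=np.hypot(G[:,0]-.485,G[:,1]+.226)<.06
    top=near&brass&(abs(W[:,2]-.1485)<.005)
    r=minimize(cost,[.485,-.226],args=(G,top,near&~top,.023,.031),method='Nelder-Mead',options=dict(initial_simplex=[[.48,-.23],[.49,-.226],[.482,-.219]]))
    C=r.x; print(n,'top ring',C.round(4),top.sum())
    pl=(np.abs(W[:,2]-.0115)<.004)&(hsv[:,1]<60)&(hsv[:,2]<125)&(np.hypot(W[:,0]-.51,W[:,1]+.22)<.09)
    print('plate',cv2.minAreaRect((W[pl][:,:2]*1000).astype(np.float32)))
    G14,G=grid(f,.14),grid(f,.115)
    clear=(np.hypot(*(grid(f,.15)-C).T)<.0225)&(np.hypot(*(G14-C).T)<.0225)&np.isfinite(W[:,2])
    on=clear&(W[:,2]>.109)&(W[:,2]<.122); off=clear&(W[:,2]<.104)
    ys=np.arange(-.010,.0101,.0005); cs=[cost(C+e*y,G,on,off,.0125,.0225) for y in ys]; i=np.argmin(cs)
    print('mid y mm',ys[i]*1e3,np.round(cs[max(0,i-3):i+4],1),on.sum(),off.sum())
    lo=near&brass&(W[:,2]<.1)&(W[:,2]>.03); print('low z',np.percentile(W[lo][:,2],[5,25,50,75,95]).round(4),lo.sum())
    q=W[(W[:,2]>.19)&(np.hypot(W[:,0]-C[0],W[:,1]-C[1])<.25)]
    for y in np.arange(-.48,.04,.04):
        s=q[(q[:,1]>=y)&(q[:,1]<y+.04)]
        if len(s)>2: print('  obst y',y.round(2),s[:,0].min().round(3),s[:,2].min().round(2),s[:,2].max().round(2),len(s))
from plant import robot
for xy,z in(((.4985,-.393),.14),((.481,-.226),.29)):
  for d in (0,90,180,-90,17,-163):
    j=robot.inverse_kinematics([*xy,z],[np.pi,0,np.radians(d)]); print(d,None if j is None else np.round(j,2))
E
```

```text
scene top ring [ 0.4805 -0.227 ] 423
plate ((501.88897705078125, -221.17279052734375), (135.30772399902344, 90.06640625), 17.051780700683594)
mid y mm -3.4999999999999942 [-82.2 -85.1 -86.9 -87.6 -87.4 -86.6 -85.3] 117 170
low z [0.0653 0.0683 0.0692 0.0699 0.071 ] 173
  obst y -0.36 0.689 0.44 0.46 43
  obst y -0.32 0.683 0.44 0.47 493
  obst y -0.28 0.704 0.44 0.47 124
  obst y -0.08 0.431 0.2 0.38 963
  obst y -0.04 0.433 0.19 0.38 2251
  obst y -0.0 0.448 0.3 0.38 681
top top ring [ 0.4798 -0.2295] 297
plate ((501.0679931640625, -222.74920654296875), (134.9439239501953, 89.87520599365234), 17.014503479003906)
mid y mm -2.999999999999994 [-161.7 -167.9 -172.4 -174.6 -173.9 -170.5 -164.8] 207 151
low z [0.0652 0.0666 0.0676 0.0686 0.0696] 115
  obst y -0.36 0.687 0.44 0.46 61
  obst y -0.32 0.682 0.44 0.47 517
  obst y -0.28 0.702 0.44 0.47 121
  obst y -0.12 0.517 0.21 0.25 112
  obst y -0.08 0.429 0.19 0.38 2192
  obst y -0.04 0.432 0.22 0.38 1467
  obst y -0.0 0.447 0.32 0.38 276
0 [ 0.63  0.5  -0.04  1.73  0.03  0.91 -0.99]
90 [ 0.85  0.53 -0.35  1.72  0.22  0.93  0.42]
180 [ 1.07  0.6  -0.67  1.71  0.43  0.99  1.81]
-90 [ 0.39  0.51  0.29  1.75 -0.18  0.91 -2.39]
17 [ 0.68  0.51 -0.1   1.73  0.06  0.91 -0.73]
-163 [ 1.11  0.62 -0.73  1.7   0.48  1.01  2.07]
0 [ 0.52  0.2  -0.19  1.8   0.04  1.14 -1.25]
90 [ 0.76  0.23 -0.47  1.79  0.11  1.15  0.25]
180 [ 0.97  0.27 -0.73  1.78  0.2   1.17  1.74]
-90 [-0.53  0.31  1.12  1.85 -0.31  1.17 -2.44]
17 [ 0.56  0.21 -0.23  1.8   0.05  1.14 -0.96]
-163 [ 1.01  0.28 -0.78  1.78  0.21  1.17  2.02]
```

The stand yaw is 17°, the top ring is near (0.480,-0.228), the middle ring is about -3 mm in stand y, and the low ring is near z 0.068. I keep tool yaw 17° throughout, grasp the core at 148 mm up, and hover over the ring to check.

```bash
cat > move1.py <<'E'
from rings import *
from plant import robot
O=[np.pi,0,np.radians(17.03)]
robot.goto([.499,-.393,.27],O)
robot.move_straight([.499,-.393,.14],vel=.15,attitude=O)
s=robot.sense();print(s['t'],s['tcp_pos'],s['wrist_force'])
robot.grip(0.1,40); s=robot.sense();print(s['t'],s['opening'],s['gripper_force'],s['wrist_force'])
robot.move_straight([.499,-.393,.165],vel=.08)
robot.move_straight([.499,-.393,.325],vel=.2)
w0=robot.sense()['wrist_force'];print(w0)
robot.move_straight([.480,-.2283,.325],vel=.15)
s=robot.sense();print(s['t'],s['tcp_pos'],s['opening'],s['wrist_force'])
for n in("scene","top"):
    f=robot.grab_frame(n); pickle.dump(f,open(f'{n}1.pkl','wb'))
f=pickle.load(open('scene1.pkl','rb'));W=cloud(f);hsv=cv2.cvtColor(f['image'],cv2.COLOR_RGB2HSV).astype(int)
m=(hsv[...,1]>110)&((hsv[...,0]<15)|(hsv[...,0]>172))&(W[...,2]>.165)&(np.hypot(W[...,0]-.48,W[...,1]+.228)<.04)
p=W[m]; print(len(p),np.percentile(p[:,2],[0,1,50,99]).round(4))
for lo,hi in((.18,.21),(.21,.24),(.24,.29)):
    q=p[(p[:,2]>lo)&(p[:,2]<hi)]
    if len(q)>8: print(lo,len(q),fitc(q[:,:2],.011))
v,u=np.nonzero(m); print(u.min(),u.max(),v.min(),v.max())
cv2.imwrite('pics/hover.png',cv2.resize(f['image'][100:320,240:400],(582,600*4//3)[:1]+(800,))[:600,:,::-1])
E
python3 move1.py
```

```text
2.3417 [ 0.4995285  -0.39363144  0.14099652] [ 0.06576014 -0.17430196  0.01913651]
2.95 0.2330478911634196 39.04590904712677 [-0.1566314   0.18087939  2.40192163]
[ 0.45827791 -0.41128185 -1.12277422]
5.625 [ 0.47990824 -0.22946588  0.32488991] 0.23323145432502396 [-0.54460288  0.93319814 -0.89829043]
729 [0.1863 0.1882 0.2662 0.3612]
0.18 101 [ 0.48114014 -0.22986478]
0.21 133 [ 0.48093932 -0.22979014]
0.24 261 [ 0.48112084 -0.2295181 ]
307 321 162 242
```

View pics/hover.png

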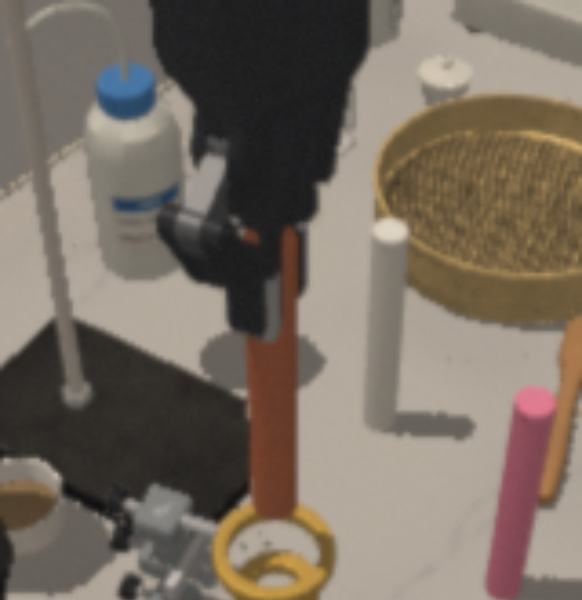

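The hover picture shows the core upright in the jaws, with its foot at (275,510) above the ring at (275,550). It is held just below its top. The top-camera estimate is the least biased, so I aim there with the mid offset, enter, and feel.

```bash
cat > mv.py <<'E'
from rings import *
from plant import robot
a=np.radians(17.03); ex=np.array([np.cos(a),np.sin(a)]); ey=np.array([-np.sin(a),np.cos(a)])
C0=np.array([.4815,-.2300])   # TCP xy with core on stand axis (estimate)
def rel():
    s=robot.sense(); d=np.array(s['tcp_pos'][:2])-C0
    return np.round([d@ex*1e3,d@ey*1e3,s['tcp_pos'][2]*1e3],2),np.round(np.array(s['wrist_force']),2),round(s['t'],2)
def to(x,y,z,vel=.1,contact=None,it=1):
    """stand-frame mm offset from C0, TCP z in mm; corrects steady error"""
    tgt=np.array([*(C0+ex*x/1e3+ey*y/1e3),z/1e3]); c=tgt.copy()
    for k in range(it):
        hit=robot.move_straight(list(c),vel=vel,contact_N=contact)
        if hit or it==1: return hit
        robot.sleep(.15); c=c+(tgt-np.array(robot.sense()['tcp_pos']))
    return hit
E
python3 - <<'E'
from mv import *
to(0,-3,310,.1); robot.sleep(.2); print(rel())
print(to(0,-3,270,.08,3)); robot.sleep(.3); print(rel())
to(0,-3,262,.05,3,it=2); print(rel())
h=to(0,-3,240,.02,3); print(h,rel()); robot.sleep(.2); print(rel())
if h: to(0,-3,262,.05)
print(rel())
E
```

```text
(array([ 2.0000e-01, -3.0500e+00,  3.1039e+02]), array([-0.09,  0.71, -0.83]), 6.23)
False
(array([ 1.5000e-01, -3.1400e+00,  2.7043e+02]), array([ 0.05, -0.63, -0.69]), 7.18)
(array([-6.0000e-02, -2.9900e+00,  2.6204e+02]), array([-0.1 , -0.68, -1.06]), 8.04)
False (array([ 9.0000e-02, -3.0400e+00,  2.4017e+02]), array([ 0.63, -0.79, -1.07]), 9.29)
(array([ 8.0000e-02, -3.0400e+00,  2.4013e+02]), array([-0.33,  1.01, -0.9 ]), 9.49)
(array([ 8.0000e-02, -3.0400e+00,  2.4013e+02]), array([-0.33,  1.01, -0.9 ]), 9.49)
```

There was no contact down to foot height 99 mm, below the mid ring. I confirm this with a light sideways feel in y, then go down to the low ring.

```bash
python3 - <<'E'
from mv import *
for y in(-7,1):
    h=to(0,y,240,.012,3); print(h,rel())
    if y==-7: to(0,-3,240,.03); robot.sleep(.15); print(rel())
E
```

```text
True (array([ -0.44,  -4.11, 239.01]), array([ 0.22,  0.83, -1.61]), 9.8)
(array([-1.2000e-01, -2.9800e+00,  2.3985e+02]), array([ 0.01,  0.37, -1.85]), 10.2)
False (array([-4.000e-02,  6.800e-01,  2.401e+02]), array([-0.06, -1.52, -1.28]), 10.68)
```

```bash
python3 - <<'E'
from mv import *
print(rel()); 
for n in("scene","top"):
    f=robot.grab_frame(n); pickle.dump(f,open(f'{n}2.pkl','wb'))
f=pickle.load(open('scene2.pkl','rb'));cv2.imwrite('pics/ins.png',cv2.resize(f['image'][170:315,265:365],None,fx=4.1,fy=4.1,interpolation=cv2.INTER_CUBIC)[:,:,::-1])
W=cloud(f);hsv=cv2.cvtColor(f['image'],cv2.COLOR_RGB2HSV).astype(int)
m=(hsv[...,1]>110)&((hsv[...,0]<15)|(hsv[...,0]>172))&(W[...,2]>.11)&(np.hypot(W[...,0]-.48,W[...,1]+.228)<.04)
p=W[m]
for lo,hi in((.12,.15),(.15,.18),(.18,.215),(.215,.28)):
    q=p[(p[:,2]>lo)&(p[:,2]<hi)]
    if len(q)>8:
        c=fitc(q[:,:2],.011)-C0; print(lo,len(q),c@ex,c@ey)
E
```

```text
(array([-4.000e-02,  6.800e-01,  2.401e+02]), array([-0.06, -1.52, -1.28]), 10.68)
0.12 67 0.0006721337603519184 0.00020884873477258512
0.15 110 0.000889663175533872 0.00011789418281395251
0.18 142 0.0010997681580288006 0.0002528747509533085
0.215 110 0.0015127942500673037 0.0010265813279164043
```

View pics/ins.png

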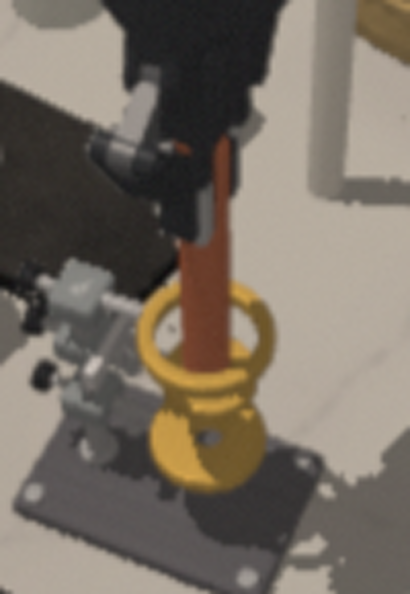

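The picture shows the core inside the top ring, with its foot hidden behind that ring at (207,365). With 15 mm of travel below the mid ring's top and no force, the core must be in the mid bore. The sideways triggers were partly transients, so I measure settled side force stepwise to find the centre.

```bash
cat >> mv.py <<'E'
def F(n=8):
    w=np.mean([(robot.sleep(.02),robot.sense()['wrist_force'])[1] for _ in range(n)],0)
    return np.round([w[:2]@ex,w[:2]@ey,w[2]],2)
E
python3 - <<'E'
from mv import *
print(F())
for y in(-.5,-2,-3,-4,-5):
    to(0,y,240,.01); robot.sleep(.1); f=F(); r=rel(); print(y,r[0],f,r[2])
    if f[1]>3: break
to(0,-2,240,.02)
E
```

```text
[-0.36 -1.98 -1.68]
-0.5 [ 5.0000e-02 -3.1000e-01  2.3997e+02] [ 0.35  0.23 -1.38] 11.45
-2 [-1.00e-02 -1.99e+00  2.40e+02] [ 0.03 -0.02 -1.26] 11.98
-3 [ 1.0000e-02 -3.0100e+00  2.4004e+02] [-0.12  0.09 -1.4 ] 12.47
-4 [ 1.0000e-02 -4.0100e+00  2.4001e+02] [-0.22  0.21 -1.2 ] 12.95
-5 [ 2.0000e-02 -4.6100e+00  2.3992e+02] [-0.19  1.92 -0.94] 13.43
```

The settled contacts lie at about +0.5 and -4.5, so the centre is y = -2 mm, confirming the core is in the mid ring. Now down to the low ring, pressing to about 8 N.

```bash
python3 - <<'E'
from mv import *
to(0,-2,240,.02,it=2); f0=F(12); print('free',f0,rel())
h=to(0,-2,217,.025,4); robot.sleep(.1); print(h,rel(),F())
if not h:
    h=to(0,-2,196,.015,4); robot.sleep(.1); print(h,rel(),F())
z=rel()[0][2]
if h:
  for k in range(12):
    f=F(); print(round(z,2),rel()[0],f-f0)
    if f[2]-f0[2]>6.5 or abs(f[:2]-f0[:2]).max()>6: break
    z-=.4; to(0,-2,z,.01); robot.sleep(.1)
print(rel())
E
```

```text
free [-0.04  0.17 -1.13] (array([-1.0000e-02, -1.9300e+00,  2.4001e+02]), array([-0.53,  0.01, -1.55]), 14.73)
False (array([ 1.2000e-01, -2.0900e+00,  2.1723e+02]), array([ 1.11, -0.3 , -1.24]), 15.9) [ 0.55 -0.07 -1.3 ]
True (array([ 6.0000e-02, -1.9800e+00,  2.0655e+02]), array([ 0.08, -0.55,  4.79]), 16.93) [-0.27 -0.27  5.26]
206.38 [-1.1000e-01 -1.9500e+00  2.0629e+02] [-0.13 -0.24  6.46]
205.98 [ 2.0000e-01 -2.0800e+00  2.0634e+02] [-0.15  0.32  6.03]
205.58 [  0.23  -2.14 206.08] [-0.09  0.16  7.18]
(array([  0.23,  -2.14, 206.08]), array([-0.18,  0.78,  5.98]), 18.17)
```

The core is seated at 7.2 N, with the low ring at about 0.0675 m, matching the depth image. I unload to about 1 N, release, back off upward, and look.

```bash
python3 - <<'E'
from mv import *
z=rel()[0][2]
for k in range(10):
    f=F()[2]+1.13; print(round(z,2),f)
    if f<1.6: break
    z+=min(.6,max(.2,(f-1)/3*.8)); to(0,-2,z,.01); robot.sleep(.1)
robot.grip(.6); robot.sleep(.2); print(rel(),robot.sense()['opening'])
p=robot.sense()['tcp_pos']; robot.move_straight([p[0],p[1],p[2]+.09],vel=.08); robot.sleep(.2); print(rel())
f=robot.grab_frame("scene"); pickle.dump(f,open('scene3.pkl','wb'))
g=robot.grab_frame("top"); pickle.dump(g,open('top3.pkl','wb'))
cv2.imwrite('pics/end.png',cv2.resize(f['image'][120:320,255:400],None,fx=3,fy=3,interpolation=cv2.INTER_CUBIC)[:,:,::-1])
W=cloud(f);hsv=cv2.cvtColor(f['image'],cv2.COLOR_RGB2HSV).astype(int)
m=(hsv[...,1]>110)&((hsv[...,0]<15)|(hsv[...,0]>172))&(W[...,2]>.11)&(np.hypot(W[...,0]-.48,W[...,1]+.228)<.04)
p=W[m]; print('ztop',np.percentile(p[:,2],[50,99]))
for lo,hi in((.15,.175),(.175,.2),(.2,.228)):
    q=p[(p[:,2]>lo)&(p[:,2]<hi)]
    if len(q)>8:
        c=fitc(q[:,:2],.011)-C0; print(lo,len(q),c@ex,c@ey)
E
```

```text
206.08 6.89
206.68 5.17
207.28 3.6
207.88 2.38
208.25 0.8899999999999999
(array([-3.0000e-02, -1.9600e+00,  2.0822e+02]), array([ 0.03, -0.39,  0.74]), 20.85) 0.6023688124951574
(array([-1.300e-01, -1.840e+00,  2.978e+02]), array([ 0.33, -0.69,  0.04]), 22.32)
ztop [0.19926267 0.24048763]
0.15 94 -0.00623957017306332 0.01657487890377793
0.175 98 0.0006495407406241044 -0.0017242482661753767
0.2 128 0.0006606631903137754 -0.0018571230102081638
```

View pics/end.png

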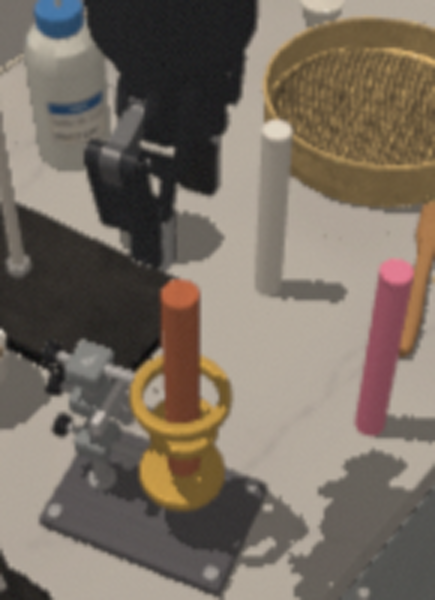

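The picture shows the core standing upright through all three rings, with its top at (180,292), its foot on the lowest ring at (183,468) and the jaws well clear. Its top is at about 0.239 m, roughly 88 mm above the top ring. I hand it in.

```bash
python3 -c "
from plant import robot
print(robot.close_job())"
```

```text
the job is handed in; nothing more can be done
None
```

The core was pressed home on the smallest ring at about 7 N, released, and left standing upright through all three rings; I handed the job in after about 22 s of robot time.

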